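# Line up the breakfast canisters by height

### The arm

A 6-joint arm with a two-finger parallel gripper is mounted at the origin on the work surface. World frame = base frame: x ahead of the robot, y to its left, z up, the work surface at z = 0. Lengths are in m, angles in rad, forces in N, time in s.
With the tool pointing down it reaches from about 0.35 to 0.775 m from the base axis. Payload 7.3 kg.
Tool frame: the origin (TCP) lies midway between the tips of the shut fingers; the grasp point (between the pads) lies 19 mm behind it; z points along the fingers, y is the direction in which the jaws open and shut (so a half turn about z gives the same grasp; the last joint's range is limited). The gripper opens to 92 mm and grips with 3 to 60 N. Pads are 19 mm wide; open, the fingers measure 130 mm over their backs; the gripper's body (75 mm by 190 mm) begins 47 mm behind the grasp point.
Start: joints at [-1.263, 0.342, 1.524, -0, 1.275, -0.146], TCP at [0.23, -0.472, 0.227] pointing down, gripper open.
Joint ranges: [-2.53, 2.53], [-0.77, 2.02], [0.04, 2.7], [-1, 4.14], [0.28, 2.66], [-3.11, 3.11]. Speed limits (rad/s): [2.57, 2.57, 3.14, 3.14, 3.14, 3.14].

### API

Orientations are given as [roll, pitch, yaw] about the fixed x, y, z axes, in that order (R = Rz(yaw) Ry(pitch) Rx(roll)).
In Python, from cell import status, eyes, job gives the robot as it stands.
- The arm moves only by the tool jog_arm, never from a script. Its argument "series" is a list of rows, each a list of 3 entries, a list of its own where there are three numbers: the gripper command: -1 is shut, 1 is fully open, values between are in proportion, then the shift along the tool's x, y, z in m, then the turn, a rotation vector about the tool's x, y, z in rad. In form: [[grip, [x, y, z], [ax, ay, az]], ...]. A call has 1 to 12 rows; each row is the pose to reach, as a shift and turn from the pose commanded when the call began, along the tool's axes at that moment; what a row does not reach only later rows make up. A row lasts 1/12 s, in which the tool goes at most 41.7 mm and 7.16 degrees, less where a joint would pass 70% of its speed; a pose out of reach is approached as far as the arm can. A call with a gripper value outside its range is refused whole. The fingers move at their own pace and stop on an object; "squeeze" is the grip in N (left out, the last holds). Time passes only in rows, so rows that repeat a pose let the fingers close. It gives the time, the measured TCP pose, the force and the opening at its end, in the units of the state.
- status.observe(): the state, without advancing time (a new reading comes with each control period).
- eyes.read_camera(name): name is "side" or "top"; returns a dict with "img" (384x512x3 uint8, red, green, blue), "range_z" (384x512 float32, m along the optical axis (not along the pixel's ray), 0 where there is no reading), "camera_matrix" (3x3 intrinsics, pixels), "T" (4x4, takes a point from camera to world coordinates). Camera axes: x right, y down, z forward; pixel columns grow to the right and rows downward; lengths in m; the calibration is good to about 2 mm. A picture is of the moment at which its call begins.
- job.hand_in(): hands the job in, once; it reports no verdict.
The state is a dict: "time": time; "qpos": joint angles; "qvel": joint speeds; "joint_efforts": joint torques, N m; "tool_pos": TCP position; "tool_rot": TCP orientation; "contact_force": force on the tool from outside, world axes, zero at the start; "torque": the same for the moment, N m; "opening": finger opening in m.
Only numpy, scipy, OpenCV 4.12 (cv2) and the standard library are available. Lean on these libraries where they do the work, as an engineer would, in place of code of your own. Each camera call takes 0.05 s, during which the arm holds its last target.

### The job

Line up the four lidded canisters by height on the row of coasters on the dark wooden board: the tallest on the coaster next to the steel sugar-stick caddy, then each shorter one in turn, so that the shortest ends up next to the white dishes. Each stands upright in the middle of its own coaster; do not tip any of them over on the way.

Things in the scene. Friction and masses are not known exactly. Their poses are not given: they have to be found in the camera images.
- jar_green_center (a point): The tallest canister: closed, straight, upright and round, dark green all over with a thin steel band under its lid, 48 mm in diameter and 81 mm high, about 220 g. Loose, stands upright on the counter. The point is its centre, half-way up (40.5 mm above its underside); z is up.
- jar_blue_center (a point): The second tallest canister: closed, straight, upright and round, blue all over with a thin steel band under its lid, 48 mm in diameter and 68 mm high, about 190 g. Loose, stands upright on the counter. The point is its centre, half-way up (34 mm above its underside); z is up.
- jar_cream_center (a point): The second shortest canister: closed, straight, upright and round, cream all over with a thin steel band under its lid, 48 mm in diameter and 55 mm high, about 160 g. Loose, stands upright on the counter. The point is its centre, half-way up (27.5 mm above its underside); z is up.
- jar_red_center (a point): The shortest canister: closed, straight, upright and round, red all over with a thin steel band under its lid, 48 mm in diameter and 42 mm high, about 130 g. Loose, stands upright on the counter. The point is its centre, half-way up (21 mm above its underside); z is up.
- coaster_cork_top (a point): Cork-brown coaster, one of four in a straight row on a dark wooden board; fixed, square, 70 x 70 mm, 4 mm thick. Neighbouring coasters are 90 mm apart, centre to centre. Any of the four coasters may lie in any place of the row; the colours have no bearing on the job. The point is the centre of its upper face, 16 mm above the counter; z is up, y runs along the row (the same way for all four) and x across it.
- coaster_slate_top (a point): Dark slate-grey coaster, one of four in a straight row on a dark wooden board; fixed, square, 70 x 70 mm, 4 mm thick. Neighbouring coasters are 90 mm apart, centre to centre. Any of the four coasters may lie in any place of the row; the colours have no bearing on the job. The point is the centre of its upper face, 16 mm above the counter; z is up, y runs along the row (the same way for all four) and x across it.
- coaster_yellow_top (a point): Yellow coaster, one of four in a straight row on a dark wooden board; fixed, square, 70 x 70 mm, 4 mm thick. Neighbouring coasters are 90 mm apart, centre to centre. Any of the four coasters may lie in any place of the row; the colours have no bearing on the job. The point is the centre of its upper face, 16 mm above the counter; z is up, y runs along the row (the same way for all four) and x across it.
- coaster_teal_top (a point): Teal coaster, one of four in a straight row on a dark wooden board; fixed, square, 70 x 70 mm, 4 mm thick. Neighbouring coasters are 90 mm apart, centre to centre. Any of the four coasters may lie in any place of the row; the colours have no bearing on the job. The point is the centre of its upper face, 16 mm above the counter; z is up, y runs along the row (the same way for all four) and x across it.
- caddy: Square steel caddy, open at the top and full of white paper sugar sticks, 70 x 70 mm, 76 mm high over the sticks; fixed. It stands on the counter just beyond one end of the row of coasters, in line with it, 110 mm from the centre of the nearest coaster; at the other end stands a small pile of white dishes (76 mm across, 55 mm high, fixed). Which end it is at varies. Origin at the centre of its underside; y along the row.
Mind the look-alikes: they are no part of the job. What is shaped like the caddy but yellow is not meant. What is shaped like the part that bears jar_green_center but yellow is not meant.

How it is judged:
By the outcome, as a careful person would: the job done as asked, in the order asked, and still so for the second after the job is handed in, with the robot touching nothing.
It also fails if it takes over 99 s, if anything falls off the work surface, if the arm or the gripper's body presses on something with over 40 N, if the wrist force passes 120 N, or if a joint passes its speed limit or range.

## Working session

There is one attempt and no reset: what is moved stays moved. The work goes in short steps, Python scripts to look and compute and a tool call to move; the robot and the scene stay as the last step left them, time stands still between calls to the robot, and variables do not carry over. Pictures are saved under pics/ and viewed, and the job is handed in when it is done.

Besides the shell and the picture viewer there is one more tool, called after ">>>" as a command line: name --argument value ..., lists and objects as JSON in quotes. jog_arm: Moves the arm, as the interface text tells. Its arguments: {"type":"object","properties":{"series":{"type":"array","items":{"type":"array"}},"squeeze":{"type":"number"}},"required":["series"]}

```bash
mkdir -p pics; ls
python3 - <<'E'
from cell import status, eyes, job
import cv2,numpy as np
print(status.observe())
for n in("side","top"):
    d=eyes.read_camera(n)
    cv2.imwrite(f"pics/{n}0.png",cv2.resize(d["img"][:,:,::-1],(800,600),interpolation=cv2.INTER_CUBIC))
    np.savez(f"{n}0.npz",**d)
    print(n,d["camera_matrix"],d["T"])
E
```

```text
pics
{'time': 0.0, 'qpos': array([-1.26299601e+00,  3.42710848e-01,  1.52498583e+00,  4.23483012e-06,
        1.27537145e+00, -1.45987526e-01]), 'qvel': array([ 0.00131297,  0.001119  , -0.00109389, -0.00042012, -0.00213898,
       -0.00045648]), 'joint_efforts': array([ 1.03851903e-04, -4.31238484e+01, -2.44222856e+01,  7.16771325e-02,
        5.57654025e-02, -1.25732709e-04]), 'tool_pos': array([ 0.23005531, -0.47148303,  0.226062  ]), 'tool_rot': array([-3.14013346e+00, -2.18643744e-04,  4.53786452e-01]), 'contact_force': array([ 0.5325367 , -0.44640725, -0.05517342]), 'torque': array([ 0.0027874 , -0.01905987,  0.05469103]), 'opening': 0.09171464994916378}
side [[372.21808756   0.         258.49604035]
 [  0.         372.21808756 193.05942003]
 [  0.           0.           1.        ]] [[-0.67658735 -0.42818251  0.5990737  -0.05590685]
 [-0.73617108  0.37477883 -0.56355387  0.57203892]
 [ 0.01678378 -0.82231415 -0.5687862   0.66200478]
 [ 0.          0.          0.          1.        ]]
top [[401.20857703   0.         258.04266515]
 [  0.         401.20857703 188.32171551]
 [  0.           0.           1.        ]] [[ 0.00999969 -0.98510458  0.17166529  0.36920409]
 [-0.99975195 -0.01326595 -0.01789025 -0.00358824]
 [ 0.01990107 -0.17144381 -0.98499288  1.04938983]
 [ 0.          0.          0.          1.        ]]
```

View pics/top0.png

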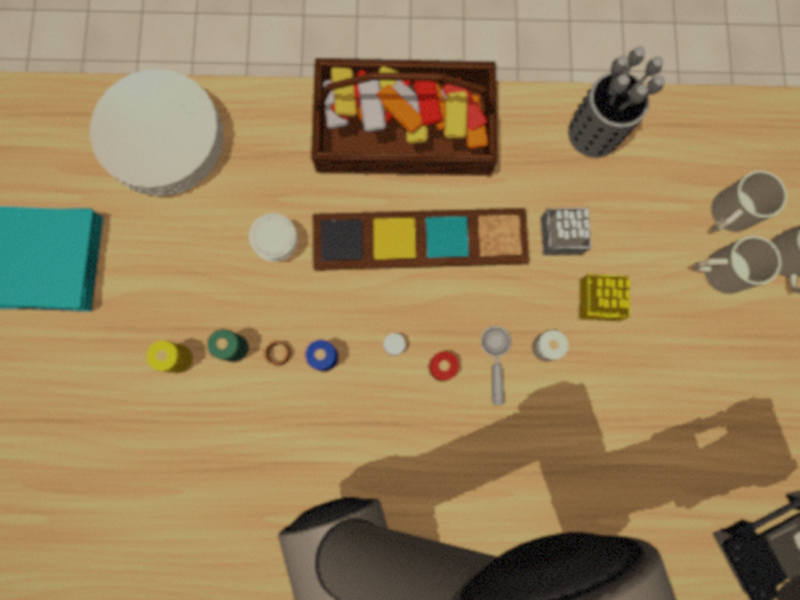

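View pics/side0.png

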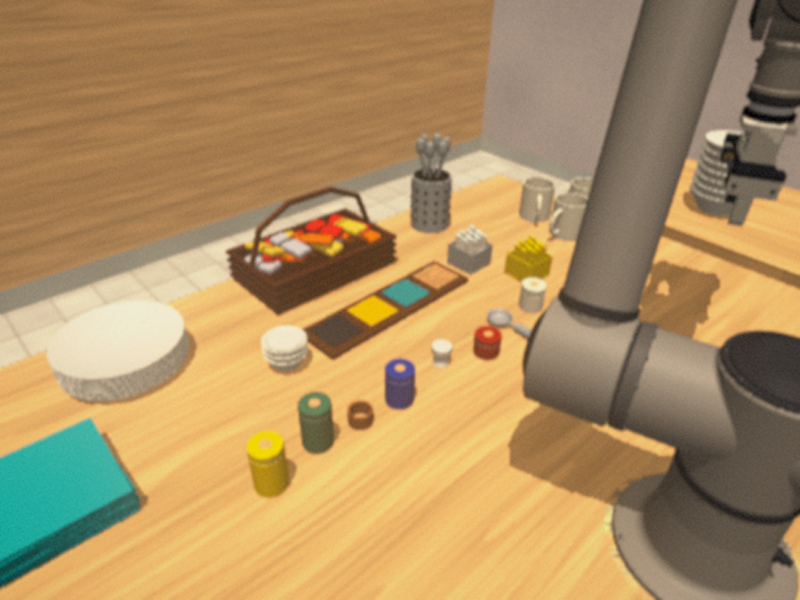

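The steel caddy is at (566,230) in the top picture, next to the cork coaster. The yellow caddy at (606,297) is the look-alike. The tall canisters are dark green at (226,345) and yellow at (165,355); green is the one meant. Blue is at (321,354), red (444,365) and cream (552,345). The coasters left to right are slate, yellow, teal, cork, with the white dishes at (273,237). Next I'll measure positions and confirm in an enlarged crop.

```bash
cat > h.py <<'E'
import numpy as np,cv2
def cloud(d):
    K=d["camera_matrix"];z=d["range_z"];v,u=np.mgrid[:384,:512]
    P=np.stack([(u-K[0,2])/K[0,0]*z,(v-K[1,2])/K[1,1]*z,z],-1)
    W=P@d["T"][:3,:3].T+d["T"][:3,3]; W[z==0]=np.nan
    return W
def proj_plane(d,u,v,h):
    K=d["camera_matrix"];r=d["T"][:3,:3]@np.array([(u-K[0,2])/K[0,0],(v-K[1,2])/K[1,1],1]);o=d["T"][:3,3]
    return o+r*(h-o[2])/r[2]
def top(d,u,v,h,R=22):
    W=cloud(d);w=W[v-R:v+R,u-R:u+R]
    m=(abs(w[...,2]-h)<.007)
    n,l,st,c=cv2.connectedComponentsWithStats(m.astype(np.uint8))
    i=1+np.argmax(st[1:,4]);mm=l==i
    # mask pixel circle -> project on plane h
    pts=np.array([proj_plane(d,u-R+x,v-R+y,h)[:2] for y,x in np.argwhere(mm)])
    (cx,cy),r=cv2.minEnclosingCircle(pts.astype(np.float32))
    return pts.mean(0),(cx,cy),r,np.nanmean(w[mm][:,2]),len(pts)
E
python3 - <<'E'
from h import *
d=dict(np.load("top0.npz"));W=cloud(d)
s=.64
for n,u,v,h in[("green",226,342,.081),("blue",321,353,.068),("cream",552,344,.055),("red",444,365,.042),("yel",163,354,.081),("white",395,343,.042),("ring",278,352,.02)]:
    try: print(n,*[np.round(x,4) for x in top(d,int(u*s),int(v*s),h,22)])
    except Exception as e: print(n,e,W[int(v*s),int(u*s)])
im=cv2.cvtColor(d["img"],cv2.COLOR_RGB2HSV)
cv2.imwrite("pics/crop1.png",cv2.resize(d["img"][120:260,80:420,::-1],(800,330),interpolation=cv2.INTER_CUBIC))
for n,u,v in[("slate",342,240),("yellow",395,238),("teal",447,237),("cork",500,236),("caddy",566,230),("ycaddy",606,297)]:
    print(n,W[int(v*s)-3:int(v*s)+4,int(u*s)-3:int(u*s)+4].mean((0,1)))
E
```

```text
green [0.4574 0.256 ] [0.457  0.2558] 0.0243 0.0796 307
blue [0.4433 0.1067] [0.4436 0.1065] 0.0238 0.0668 299
cream [ 0.4644 -0.2619] [ 0.4647 -0.2621] 0.0241 0.0539 289
red [ 0.4302 -0.0888] [ 0.4302 -0.089 ] 0.0239 0.0407 284
yel [0.4383 0.3467] [0.4385 0.3465] 0.0242 0.0793 321
white [ 0.4641 -0.0084] [ 0.464  -0.0084] 0.0176 0.0374 133
ring [0.4488 0.1819] [0.4485 0.1833] 0.0209 0.0229 88
slate [0.64322347 0.08483321 0.01475493]
yellow [ 0.64721834 -0.00532858  0.01520727]
teal [ 0.65152984 -0.09590166  0.01457241]
cork [ 0.65270553 -0.18668072  0.01539153]
caddy [ 0.65021984 -0.28446361  0.06873624]
ycaddy [ 0.54004109 -0.34303071  0.0696619 ]
```

View pics/crop1.png

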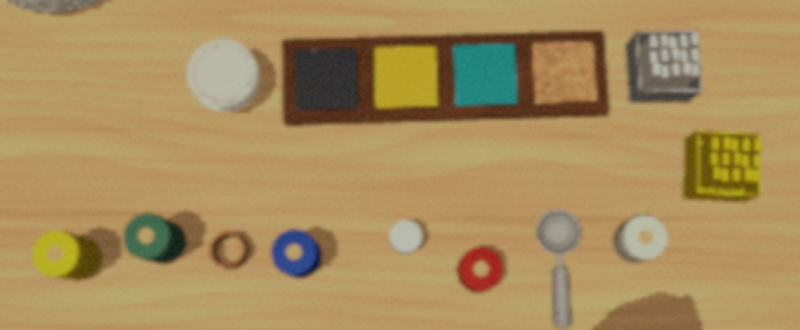

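The crop shows the dark-green canister at (150,237), distinct from the yellow look-alike at (56,254). The steel caddy with white sticks at (668,65) is right of the cork coaster. Now the coaster centres, from colour regions.

Run:
```python
from h import *
d=dict(np.load("top0.npz"));im=cv2.cvtColor(d["img"],cv2.COLOR_RGB2LAB).astype(float)
s=.64;C=[]
for n,u,v in[("slate",342,240),("yellow",395,238),("teal",447,237),("cork",500,236)]:
    u=int(u*s);v=int(v*s)
    ref=np.median(im[v-5:v+6,u-5:u+6].reshape(-1,3),0)
    brd=np.median(np.vstack([im[int(y*s),int(330*s):int(510*s)] for y in(215,264)]),0)
    m=(np.linalg.norm(im-ref,axis=2)<np.linalg.norm(im-brd,axis=2)).astype(np.uint8)
    w=np.zeros_like(m);w[v-21:v+22,u-18:u+19]=1;m*=w
    m=cv2.morphologyEx(m,cv2.MORPH_OPEN,np.ones((5,5),np.uint8))
    pts=np.array([proj_plane(d,x,y,.016)[:2] for y,x in np.argwhere(m)]).astype(np.float32)
    r=cv2.minAreaRect(pts);print(n,len(pts),pts.mean(0),r,brd)
    C.append(r[0])
# board rectangle
C=np.array(C);k=np.arange(4)-1.5
print(np.polyfit(k,C[:,0],1),np.polyfit(k,C[:,1],1))
b=(d["img"].sum(2)<230).astype(np.uint8)
W=cloud(d)
for h,uu in((.076,566),):
    m=(W[...,2]>.055)&(W[...,0]>.6)&(W[...,0]<.7)&(W[...,1]<-.22)&(W[...,1]>-.36); print("caddy",W[m].mean(0),W[m].min(0),W[m].max(0))
m=(W[...,2]>.045)&(W[...,0]>.55)&(W[...,0]<.7)&(W[...,1]>.13)&(W[...,1]<.26); print("dishes",W[m].mean(0),W[m].min(0),W[m].max(0))
```

```text
slate 688 [0.6427065  0.08407042] ((0.6429949998855591, 0.0848877876996994), (0.07107022404670715, 0.06914225220680237), 1.2345281839370728) [ 65. 142. 149.]
yellow 738 [ 0.6495285  -0.00329387] ((0.6582014560699463, 0.0014901496469974518), (0.09340386837720871, 0.0828625038266182), 0.8406798839569092) [ 65. 142. 149.]
teal 777 [ 0.6568428  -0.09225991] ((0.66383957862854, -0.09034164249897003), (0.09659244120121002, 0.07935342192649841), 5.022782802581787) [ 65. 142. 149.]
cork 679 [ 0.6546569  -0.18453191] ((0.6540815830230713, -0.1849701702594757), (0.06879594177007675, 0.0717087909579277), 0.9221596121788025) [ 65. 142. 149.]
[0.00388979 0.6547794 ] [-0.09014057 -0.04723347]
caddy [ 0.65813262 -0.29468601  0.06989185] [ 0.63525954 -0.32329437  0.05555622] [ 0.68254567 -0.26920495  0.0814432 ]
dishes [0.63791389 0.19329016 0.05316278] [0.60211061 0.15577244 0.04737426] [0.67449297 0.23037624 0.05912891]
```

Run:
```python
from h import *
d=dict(np.load("top0.npz"));W=cloud(d)
for lo in(.03,.08,.1,.13):
    m=(W[...,2]>lo)&(W[...,0]>.7)&(W[...,0]<.95)&(W[...,1]<.15)&(W[...,1]>-.2);print(lo,m.sum(),W[m].min(0) if m.any() else 0,W[m].max(0) if m.any() else 0)
```

```text
0.03 6687 [ 0.76131232 -0.17638367  0.03002381] [0.94797504 0.133896   0.18280001]
0.08 2733 [ 0.79535637 -0.16765102  0.08005556] [0.92029994 0.1263485  0.18280001]
0.1 639 [ 0.79733599 -0.15968384  0.10006179] [0.86122461 0.11907361 0.18280001]
0.13 568 [ 0.84736302 -0.15025077  0.13033765] [0.86122461 0.10854674 0.18280001]
```

>>> jog_arm --series '[[1, [0, 0, 0], [0, 0, -0.1241]], [1, [0, 0, 0], [0, 0, -0.2482]], [1, [0, 0, 0], [0, 0, -0.3723]], [1, [0, 0, 0], [0, 0, -0.4964]], [1, [0, 0, 0], [0, 0, -0.6206]], [1, [0, 0, 0], [0, 0, -0.7447]], [1, [0, 0, 0], [0, 0, -0.8688]], [1, [0, 0, 0], [0, 0, -0.9929]], [1, [0, 0, 0], [0, 0, -1.117]], [1, [0, 0, 0], [0, 0, -1.117]]]' --squeeze 25

```text
time: 0.93
tool_pos: [0.2301, -0.4716, 0.2263]
tool_rot: [-3.141, -0.001, 1.575]
contact_force: [-0.6, 0.3, -0.1]
opening: 0.0917
```

>>> jog_arm --series '[[1, [0.025, 0.028, 0], [0, 0, 0]], [1, [0.05, 0.056, 0.01], [0, 0, 0]], [1, [0.075, 0.084, 0.02], [0, 0, 0]], [1, [0.1, 0.112, 0.03], [0, 0, 0]], [1, [0.125, 0.14, 0.05], [0, 0, 0]], [1, [0.15, 0.168, 0.065], [0, 0, 0]], [1, [0.18, 0.2, 0.08], [0, 0, 0]], [1, [0.2, 0.225, 0.095], [0, 0, 0]], [1, [0.21, 0.234, 0.106], [0, 0, 0]], [1, [0.21, 0.234, 0.106], [0, 0, 0]], [1, [0.21, 0.234, 0.106], [0, 0, 0]]]'

```text
time: 1.85
tool_pos: [0.4641, -0.2611, 0.1201]
tool_rot: [-3.14, -0.001, 1.57]
contact_force: [-0.7, -0.8, 0.1]
opening: 0.0919
```

>>> jog_arm --series '[[1, [-0.001, 0, 0.03], [0, 0, 0]], [1, [-0.001, 0, 0.06], [0, 0, 0]], [1, [-0.001, 0, 0.085], [0, 0, 0]], [1, [-0.001, 0, 0.104], [0, 0, 0]], [1, [-0.001, 0, 0.104], [0, 0, 0]], [1, [-0.001, 0, 0.104], [0, 0, 0]], [0, [-0.001, 0, 0.104], [0, 0, 0]], [-1, [-0.001, 0, 0.104], [0, 0, 0]], [-1, [-0.001, 0, 0.104], [0, 0, 0]], [-1, [-0.001, 0, 0.104], [0, 0, 0]], [-1, [-0.001, 0, 0.104], [0, 0, 0]], [-1, [-0.001, 0, 0.104], [0, 0, 0]]]'

```text
time: 2.85
tool_pos: [0.4644, -0.263, 0.0172]
tool_rot: [3.141, 0.001, 1.571]
contact_force: [-0.3, -0.0, 0.1]
opening: 0.0564
```

>>> jog_arm --series '[[-1, [0, 0, 0], [0, 0, 0]], [-1, [0, 0, 0], [0, 0, 0]], [-1, [0, 0, 0], [0, 0, 0]], [-1, [0, 0, -0.005], [0, 0, 0]], [-1, [0, 0, -0.02], [0, 0, 0]], [-1, [0, 0, -0.04], [0, 0, 0]], [-1, [0, 0, -0.06], [0, 0, 0]], [-1, [0, 0, -0.06], [0, 0, 0]]]'

```text
time: 3.52
tool_pos: [0.4659, -0.2641, 0.0801]
tool_rot: [3.137, 0.004, 1.571]
contact_force: [1.0, -1.8, -1.6]
opening: 0.0473
```

>>> jog_arm --series '[[-1, [0.02, 0.014, 0], [0, 0, 0]], [-1, [0.05, 0.035, 0], [0, 0, 0]], [-1, [0.08, 0.057, 0], [0, 0, 0]], [-1, [0.11, 0.078, 0], [0, 0, 0]], [-1, [0.14, 0.1, 0], [0, 0, 0]], [-1, [0.17, 0.121, 0], [0, 0, 0]], [-1, [0.2, 0.142, 0], [0, 0, 0]], [-1, [0.23, 0.163, 0], [0, 0, 0]], [-1, [0.25, 0.177, 0], [0, 0, 0]], [-1, [0.257, 0.183, 0], [0, 0, 0]], [-1, [0.257, 0.183, 0], [0, 0, 0]], [-1, [0.257, 0.183, 0], [0, 0, 0]]]'

```text
time: 4.52
tool_pos: [0.6462, -0.0062, 0.0755]
tool_rot: [-3.139, 0.0, 1.572]
contact_force: [-0.1, -0.6, -2.3]
opening: 0.0475
```

Run:
```python
from cell import status, eyes
import cv2,numpy as np
for n in("top","side"):
    d=eyes.read_camera(n);cv2.imwrite(f"pics/{n}1.png",cv2.resize(d["img"][:,:,::-1],(800,600)))
print(np.mean([status.observe()["tool_pos"] for _ in range(5)],0))
```

```text
[ 0.64615365 -0.00732911  0.07613727]
```

View pics/side1.png

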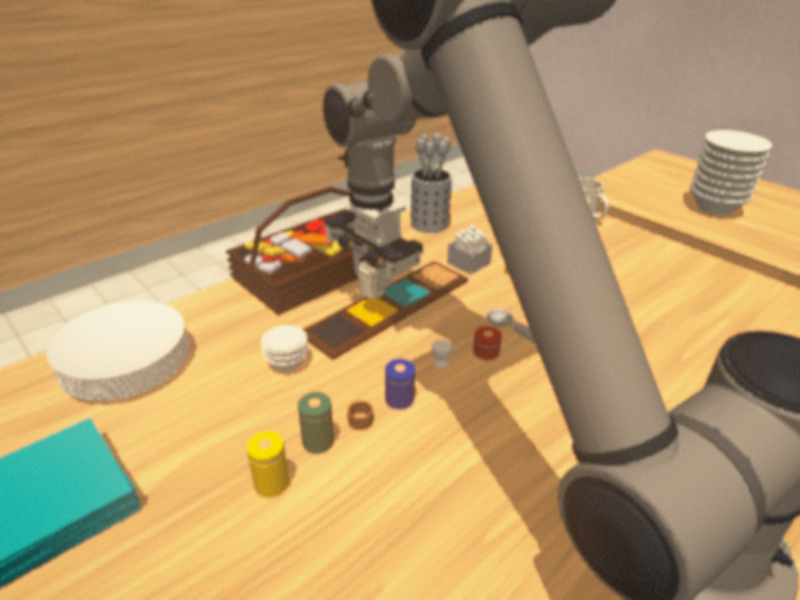

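The canister hangs over the yellow coaster at about (372,300). Now I'll lower it and release.

>>> jog_arm --series '[[-1, [0, 0, 0.02], [0, 0, 0]], [-1, [0, 0, 0.033], [0, 0, 0]], [-1, [0, 0, 0.039], [0, 0, 0]], [-1, [0, 0, 0.043], [0, 0, 0]], [-1, [0, 0, 0.043], [0, 0, 0]], [-1, [0, 0, 0.043], [0, 0, 0]]]'

```text
time: 5.12
tool_pos: [0.6475, -0.0066, 0.0343]
tool_rot: [3.141, 0.0, 1.57]
contact_force: [0.3, -0.4, -1.6]
opening: 0.0476
```

>>> jog_arm --series '[[-0.2, [0, 0, 0], [0, 0, 0]], [0.2, [0, 0, 0], [0, 0, 0]], [0.7, [0, 0, 0], [0, 0, 0]], [0.7, [0, 0, 0], [0, 0, 0]], [0.7, [0, 0, 0], [0, 0, 0]], [0.7, [0, 0, -0.02], [0, 0, 0]], [0.7, [0, 0, -0.05], [0, 0, 0]], [0.7, [0, 0, -0.09], [0, 0, 0]], [0.7, [0, 0, -0.12], [0, 0, 0]], [0.7, [0, 0, -0.12], [0, 0, 0]]]'

```text
time: 5.95
tool_pos: [0.6508, -0.0062, 0.1617]
tool_rot: [3.128, 0.002, 1.571]
contact_force: [1.0, -0.6, 0.6]
opening: 0.0779
```

>>> jog_arm --series '[[1, [-0.01, -0.03, 0], [0, 0, 0]], [1, [-0.024, -0.065, 0], [0, 0, 0]], [1, [-0.038, -0.1, 0.01], [0, 0, 0]], [1, [-0.052, -0.135, 0.03], [0, 0, 0]], [1, [-0.066, -0.17, 0.05], [0, 0, 0]], [1, [-0.078, -0.203, 0.068], [0, 0, 0]], [1, [-0.083, -0.217, 0.08], [0, 0, 0]], [1, [-0.083, -0.217, 0.08], [0, 0, 0]], [1, [-0.083, -0.217, 0.08], [0, 0, 0]]]'

```text
time: 6.7
tool_pos: [0.4303, -0.0892, 0.0739]
tool_rot: [3.141, 0.0, 1.569]
contact_force: [0.4, -0.4, 0.2]
opening: 0.092
```

Run:
```python
from cell import status, eyes
from h import *
d=eyes.read_camera("top");cv2.imwrite("pics/top2.png",cv2.resize(d["img"][:,:,::-1],(800,600)))
for n,u,v,h in[("creamplaced",394,234,.071)]:
    print(n,*[np.round(x,4) for x in top(d,int(u*.64),int(v*.64),h,22)])
print(status.observe()["tool_pos"],status.observe()["opening"])
```

```text
creamplaced [ 0.6465 -0.0063] [ 0.6466 -0.0063] 0.024 0.0699 274
[ 0.43164023 -0.08927079  0.07441323] 0.09178017849489772
```

View pics/top2.png

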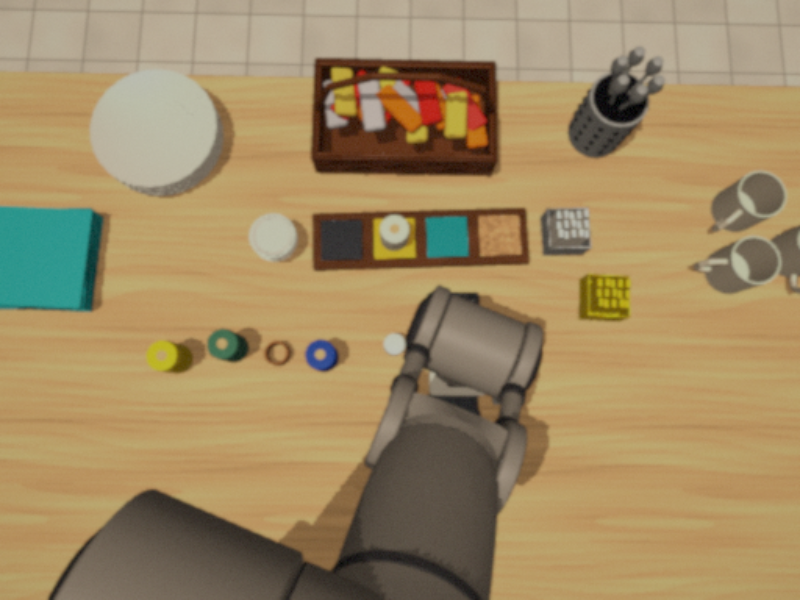

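The cream canister stands on the yellow coaster at (394,232), 1.3 mm off centre. Next is red.

>>> jog_arm --series '[[1, [0, 0, 0.025], [0, 0, 0]], [1, [0, 0, 0.05], [0, 0, 0]], [1, [0, 0, 0.066], [0, 0, 0]], [1, [0, 0, 0.066], [0, 0, 0]], [0.3, [0, 0, 0.066], [0, 0, 0]], [-0.4, [0, 0, 0.066], [0, 0, 0]], [-1, [0, 0, 0.066], [0, 0, 0]], [-1, [0, 0, 0.066], [0, 0, 0]], [-1, [0, 0, 0.066], [0, 0, 0]], [-1, [0, 0, 0.066], [0, 0, 0]], [-1, [0, 0, 0.066], [0, 0, 0]], [-1, [0, 0, 0.066], [0, 0, 0]]]'

```text
time: 7.75
tool_pos: [0.4303, -0.089, 0.008]
tool_rot: [3.141, 0.0, 1.571]
contact_force: [0.2, 0.0, 3.2]
opening: 0.0477
```

>>> jog_arm --series '[[-1, [0, 0, 0], [0, 0, 0]], [-1, [0, 0, 0], [0, 0, 0]], [-1, [0, 0, 0], [0, 0, 0]], [-1, [0, 0, -0.01], [0, 0, 0]], [-1, [0, 0, -0.035], [0, 0, 0]], [-1, [0, 0, -0.07], [0, 0, 0]], [-1, [0, 0, -0.1], [0, 0, 0]], [-1, [0, 0, -0.1], [0, 0, 0]]]'

```text
time: 8.42
tool_pos: [0.433, -0.0899, 0.1122]
tool_rot: [3.133, 0.003, 1.571]
contact_force: [1.4, 0.0, -0.6]
opening: 0.0475
```

>>> jog_arm --series '[[-1, [0.02, 0.02, 0], [0, 0, 0]], [-1, [0.043, 0.05, 0], [0, 0, 0]], [-1, [0.067, 0.08, 0], [0, 0, 0]], [-1, [0.091, 0.11, 0], [0, 0, 0]], [-1, [0.115, 0.14, 0], [0, 0, 0]], [-1, [0.14, 0.17, 0], [0, 0, 0]], [-1, [0.16, 0.197, 0], [0, 0, 0]], [-1, [0.172, 0.21, 0], [0, 0, 0]], [-1, [0.174, 0.213, 0], [0, 0, 0]], [-1, [0.174, 0.213, 0], [0, 0, 0]], [-1, [0.174, 0.213, 0], [0, 0, 0]]]'

```text
time: 9.33
tool_pos: [0.642, 0.0846, 0.1065]
tool_rot: [-3.139, 0.001, 1.571]
contact_force: [-0.2, -0.1, -1.7]
opening: 0.0478
```

>>> jog_arm --series '[[-1, [0, 0, 0.03], [0, 0, 0]], [-1, [0, 0, 0.06], [0, 0, 0]], [-1, [0, 0, 0.075], [0, 0, 0]], [-1, [0, 0, 0.082], [0, 0, 0]], [-1, [0, 0, 0.082], [0, 0, 0]], [-1, [0, 0, 0.082], [0, 0, 0]]]'

```text
time: 9.83
tool_pos: [0.643, 0.0841, 0.0263]
tool_rot: [3.141, 0.0, 1.57]
contact_force: [0.8, -0.4, -1.0]
opening: 0.0476
```

>>> jog_arm --series '[[-0.2, [0, 0, 0], [0, 0, 0]], [0.2, [0, 0, 0], [0, 0, 0]], [0.7, [0, 0, 0], [0, 0, 0]], [0.7, [0, 0, 0], [0, 0, 0]], [0.7, [0, 0, 0], [0, 0, 0]], [0.7, [0, 0, -0.02], [0, 0, 0]], [0.7, [0, 0, -0.05], [0, 0, 0]], [0.7, [0, 0, -0.09], [0, 0, 0]], [0.7, [0, 0, -0.12], [0, 0, 0]], [0.7, [0, 0, -0.12], [0, 0, 0]], [0.7, [0, 0, -0.12], [0, 0, 0]]]'

```text
time: 10.75
tool_pos: [0.6444, 0.0852, 0.1483]
tool_rot: [3.136, 0.0, 1.571]
contact_force: [-1.3, -0.3, 0.2]
opening: 0.0781
```

>>> jog_arm --series '[[1, [0.003, -0.03, 0], [0, 0, 0]], [1, [0.006, -0.065, 0], [0, 0, 0]], [1, [0.01, -0.1, 0.01], [0, 0, 0]], [1, [0.014, -0.135, 0.02], [0, 0, 0]], [1, [0.018, -0.17, 0.03], [0, 0, 0]], [1, [0.0215, -0.195, 0.035], [0, 0, 0]], [1, [0.0215, -0.2, 0.035], [0, 0, 0]], [1, [0.0215, -0.2, 0.035], [0, 0, 0]], [1, [0.0215, -0.2, 0.035], [0, 0, 0]]]'

```text
time: 11.5
tool_pos: [0.444, 0.1066, 0.1106]
tool_rot: [3.141, 0.0, 1.571]
contact_force: [0.0, -0.3, -0.3]
opening: 0.0922
```

Run:
```python
from cell import status, eyes
from h import *
d=eyes.read_camera("top");cv2.imwrite("pics/top3.png",cv2.resize(d["img"][:,:,::-1],(800,600)))
for n,u,v,h in[("cream",394,234,.071),("red",342,236,.058)]:
    print(n,*[np.round(x,4) for x in top(d,int(u*.64),int(v*.64),h,22)])
print(status.observe()["tool_pos"],status.observe()["opening"])
```

```text
cream [ 0.6465 -0.0063] [ 0.6466 -0.0063] 0.024 0.0699 273
red [0.6425 0.0839] [0.6423 0.0834] 0.0245 0.0567 269
[0.44453368 0.10654852 0.1107328 ] 0.09208753658732927
```

View pics/top3.png

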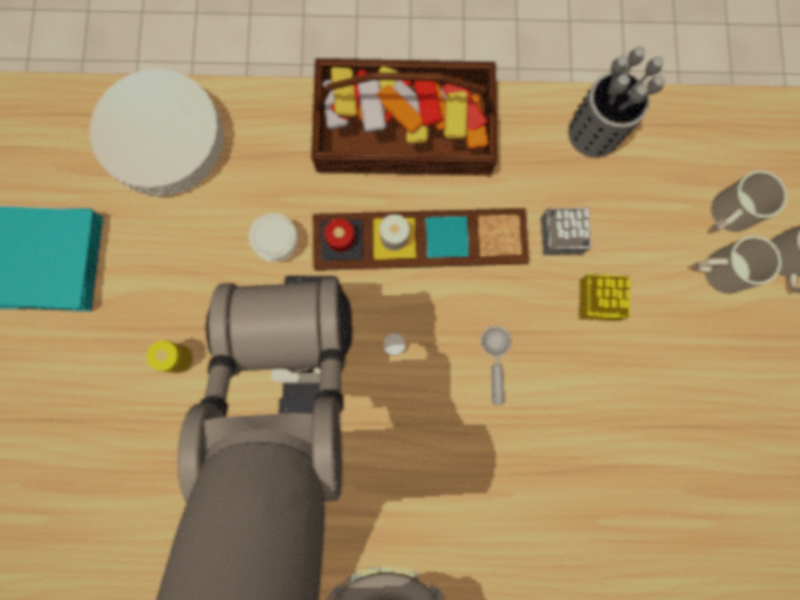

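The red canister is on the slate coaster at (340,234), about 1.5 mm off; cream has not moved. Next is blue.

>>> jog_arm --series '[[1, [0, 0, 0.03], [0, 0, 0]], [1, [0, 0, 0.06], [0, 0, 0]], [1, [0, 0, 0.085], [0, 0, 0]], [1, [0, 0, 0.085], [0, 0, 0]], [0.3, [0, 0, 0.085], [0, 0, 0]], [-0.4, [0, 0, 0.085], [0, 0, 0]], [-1, [0, 0, 0.085], [0, 0, 0]], [-1, [0, 0, 0.085], [0, 0, 0]], [-1, [0, 0, 0.085], [0, 0, 0]], [-1, [0, 0, 0.085], [0, 0, 0]], [-1, [0, 0, 0.085], [0, 0, 0]], [-1, [0, 0, 0.085], [0, 0, 0]]]'

```text
time: 12.55
tool_pos: [0.4434, 0.1066, 0.0261]
tool_rot: [3.141, 0.0, 1.571]
contact_force: [0.1, -0.2, 2.8]
opening: 0.0478
```

>>> jog_arm --series '[[-1, [0, 0, 0], [0, 0, 0]], [-1, [0, 0, 0], [0, 0, 0]], [-1, [0, 0, 0], [0, 0, 0]], [-1, [0, 0, -0.01], [0, 0, 0]], [-1, [0, 0, -0.035], [0, 0, 0]], [-1, [0, 0, -0.07], [0, 0, 0]], [-1, [0, 0, -0.1], [0, 0, 0]], [-1, [0, 0, -0.1], [0, 0, 0]]]'

```text
time: 13.22
tool_pos: [0.4461, 0.1069, 0.1304]
tool_rot: [3.133, -0.001, 1.571]
contact_force: [2.1, 0.3, -1.8]
opening: 0.0475
```

>>> jog_arm --series '[[-1, [-0.02, 0.02, 0], [0, 0, 0]], [-1, [-0.045, 0.046, 0], [0, 0, 0]], [-1, [-0.071, 0.073, 0], [0, 0, 0]], [-1, [-0.097, 0.1, 0], [0, 0, 0]], [-1, [-0.123, 0.126, 0], [0, 0, 0]], [-1, [-0.149, 0.153, 0], [0, 0, 0]], [-1, [-0.175, 0.18, 0], [0, 0, 0]], [-1, [-0.195, 0.2, 0], [0, 0, 0]], [-1, [-0.201, 0.207, 0], [0, 0, 0]], [-1, [-0.201, 0.207, 0], [0, 0, 0]], [-1, [-0.201, 0.207, 0], [0, 0, 0]]]'

```text
time: 14.13
tool_pos: [0.6492, -0.0944, 0.1236]
tool_rot: [-3.138, -0.001, 1.57]
contact_force: [0.5, -0.5, -2.6]
opening: 0.0475
```

>>> jog_arm --series '[[-1, [0, 0, 0.03], [0, 0, 0]], [-1, [0, 0, 0.06], [0, 0, 0]], [-1, [0, 0, 0.076], [0, 0, 0]], [-1, [0, 0, 0.083], [0, 0, 0]], [-1, [0, 0, 0.083], [0, 0, 0]], [-1, [0, 0, 0.083], [0, 0, 0]]]'

```text
time: 14.63
tool_pos: [0.6495, -0.0933, 0.0428]
tool_rot: [-3.141, -0.0, 1.572]
contact_force: [0.2, -0.8, -2.2]
opening: 0.0477
```

>>> jog_arm --series '[[-0.2, [0, 0, 0], [0, 0, 0]], [0.2, [0, 0, 0], [0, 0, 0]], [0.7, [0, 0, 0], [0, 0, 0]], [0.7, [0, 0, 0], [0, 0, 0]], [0.7, [0, 0, 0], [0, 0, 0]], [0.7, [0, 0, -0.02], [0, 0, 0]], [0.7, [0, 0, -0.05], [0, 0, 0]], [0.7, [0, 0, -0.09], [0, 0, 0]], [0.7, [0, 0, -0.11], [0, 0, 0]], [0.7, [0, 0, -0.11], [0, 0, 0]], [0.7, [0, 0, -0.11], [0, 0, 0]]]'

```text
time: 15.55
tool_pos: [0.6508, -0.0946, 0.1543]
tool_rot: [3.138, 0.001, 1.571]
contact_force: [-0.1, 0.9, -0.2]
opening: 0.0779
```

>>> jog_arm --series '[[1, [0.03, -0.017, 0], [0, 0, 0]], [1, [0.066, -0.036, 0], [0, 0, 0]], [1, [0.102, -0.056, 0], [0, 0, 0]], [1, [0.138, -0.076, 0], [0, 0, 0]], [1, [0.174, -0.096, 0], [0, 0, 0]], [1, [0.21, -0.116, 0], [0, 0, 0]], [1, [0.246, -0.136, 0], [0, 0, 0]], [1, [0.282, -0.155, 0.01], [0, 0, 0]], [1, [0.318, -0.175, 0.02], [0, 0, 0]], [1, [0.345, -0.19, 0.025], [0, 0, 0]], [1, [0.3505, -0.193, 0.025], [0, 0, 0]], [1, [0.3505, -0.193, 0.025], [0, 0, 0]]]'

```text
time: 16.55
tool_pos: [0.455, 0.2574, 0.126]
tool_rot: [-3.138, 0.001, 1.574]
contact_force: [-0.5, -0.9, -0.2]
opening: 0.092
```

Run:
```python
from cell import status, eyes
from h import *
d=eyes.read_camera("top");cv2.imwrite("pics/top4.png",cv2.resize(d["img"][:,:,::-1],(800,600)))
for n,u,v,h in[("cream",394,234,.071),("red",342,236,.058),("blue",447,232,.084)]:
    print(n,*[np.round(x,4) for x in top(d,int(u*.64),int(v*.64),h,22)])
print(status.observe()["tool_pos"],status.observe()["opening"])
```

```text
cream [ 0.6465 -0.0063] [ 0.6466 -0.0063] 0.024 0.07 274
red [0.6425 0.0839] [0.6424 0.0839] 0.0243 0.0568 273
blue [ 0.6488 -0.0924] [ 0.6486 -0.0916] 0.0245 0.0831 278
[0.45638144 0.25622542 0.12660647] 0.09170930813633574
```

View pics/top4.png

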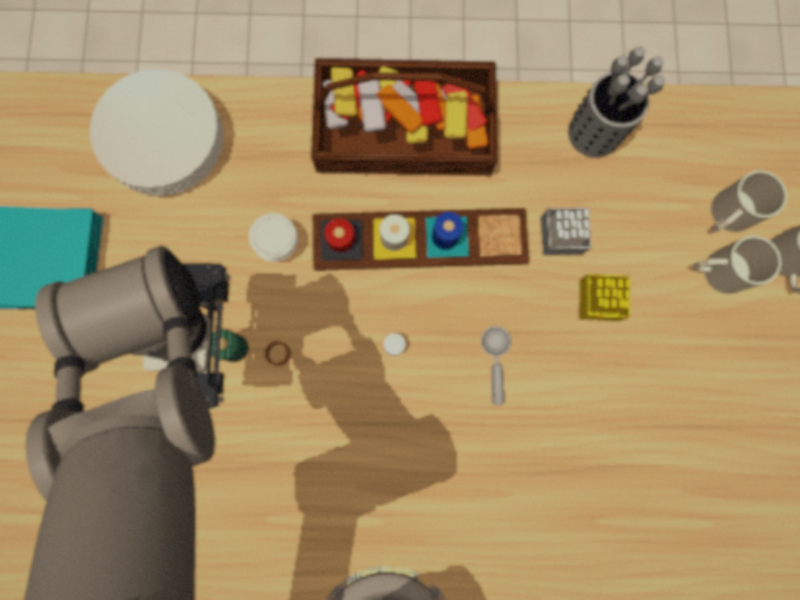

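The blue canister is on the teal coaster at (449,229), about 3 mm off along the row, which is fine. The gripper is now above the dark-green canister at (229,345).

>>> jog_arm --series '[[1, [0, 0, 0.03], [0, 0, 0]], [1, [0, 0, 0.06], [0, 0, 0]], [1, [0, 0, 0.09], [0, 0, 0]], [1, [0, 0, 0.09], [0, 0, 0]], [0.3, [0, 0, 0.09], [0, 0, 0]], [-0.4, [0, 0, 0.09], [0, 0, 0]], [-1, [0, 0, 0.09], [0, 0, 0]], [-1, [0, 0, 0.09], [0, 0, 0]], [-1, [0, 0, 0.09], [0, 0, 0]], [-1, [0, 0, 0.09], [0, 0, 0]], [-1, [0, 0, 0.09], [0, 0, 0]], [-1, [0, 0, 0.09], [0, 0, 0]]]'

```text
time: 17.6
tool_pos: [0.4573, 0.2562, 0.0382]
tool_rot: [3.141, -0.0, 1.571]
contact_force: [-0.4, -0.7, 3.1]
opening: 0.0475
```

>>> jog_arm --series '[[-1, [0, 0, 0], [0, 0, 0]], [-1, [0, 0, 0], [0, 0, 0]], [-1, [0, 0, 0], [0, 0, 0]], [-1, [0, 0, -0.01], [0, 0, 0]], [-1, [0, 0, -0.035], [0, 0, 0]], [-1, [0, 0, -0.07], [0, 0, 0]], [-1, [0, 0, -0.105], [0, 0, 0]], [-1, [0, 0, -0.12], [0, 0, 0]], [-1, [0, 0, -0.12], [0, 0, 0]], [-1, [0, 0, -0.12], [0, 0, 0]]]'

```text
time: 18.43
tool_pos: [0.457, 0.2561, 0.1578]
tool_rot: [3.141, -0.0, 1.571]
contact_force: [-0.1, 0.4, -2.3]
opening: 0.0473
```

>>> jog_arm --series '[[-1, [-0.025, 0.011, 0], [0, 0, 0]], [-1, [-0.06, 0.027, 0], [0, 0, 0]], [-1, [-0.095, 0.043, 0], [0, 0, 0]], [-1, [-0.13, 0.058, 0], [0, 0, 0]], [-1, [-0.165, 0.074, 0], [0, 0, 0]], [-1, [-0.2, 0.09, 0], [0, 0, 0]], [-1, [-0.235, 0.105, 0], [0, 0, 0]], [-1, [-0.27, 0.121, 0], [0, 0, 0]], [-1, [-0.305, 0.137, 0], [0, 0, 0]], [-1, [-0.34, 0.152, 0], [0, 0, 0]], [-1, [-0.37, 0.166, 0], [0, 0, 0]], [-1, [-0.39, 0.175, 0], [0, 0, 0]]]'

```text
time: 19.43
tool_pos: [0.6317, -0.137, 0.1543]
tool_rot: [-3.137, -0.001, 1.569]
contact_force: [-0.4, 0.4, -1.9]
opening: 0.0477
```

>>> jog_arm --series '[[-1, [-0.03, 0.013, 0], [0, 0, 0]], [-1, [-0.048, 0.021, 0], [0, 0, 0]], [-1, [-0.051, 0.023, 0], [0, 0, 0]], [-1, [-0.051, 0.023, 0], [0, 0, 0]], [-1, [-0.051, 0.023, 0], [0, 0, 0]], [-1, [-0.051, 0.023, 0], [0, 0, 0]]]'

```text
time: 19.93
tool_pos: [0.6544, -0.1833, 0.1565]
tool_rot: [-3.139, -0.001, 1.572]
contact_force: [-0.5, 1.5, -2.1]
opening: 0.0481
```

>>> jog_arm --series '[[-1, [0, 0, 0.03], [0, 0, 0]], [-1, [0, 0, 0.06], [0, 0, 0]], [-1, [0, 0, 0.085], [0, 0, 0]], [-1, [0, 0, 0.098], [0, 0, 0]], [-1, [0, 0, 0.102], [0, 0, 0]], [-1, [0, 0, 0.102], [0, 0, 0]], [-1, [0, 0, 0.102], [0, 0, 0]]]'

```text
time: 20.52
tool_pos: [0.656, -0.1847, 0.0571]
tool_rot: [3.139, 0.001, 1.571]
contact_force: [0.3, -0.9, -1.9]
opening: 0.0475
```

>>> jog_arm --series '[[-0.2, [0, 0, 0], [0, 0, 0]], [0.2, [0, 0, 0], [0, 0, 0]], [0.7, [0, 0, 0], [0, 0, 0]], [0.7, [0, 0, 0], [0, 0, 0]], [0.7, [0, 0, 0], [0, 0, 0]], [0.7, [0, 0, -0.02], [0, 0, 0]], [0.7, [0, 0, -0.05], [0, 0, 0]], [0.7, [0, 0, -0.09], [0, 0, 0]], [0.7, [0, 0, -0.12], [0, 0, 0]], [0.7, [0, 0, -0.12], [0, 0, 0]]]'

```text
time: 21.35
tool_pos: [0.6583, -0.1861, 0.1843]
tool_rot: [3.129, 0.005, 1.571]
contact_force: [1.0, -0.6, 1.6]
opening: 0.0783
```

>>> jog_arm --series '[[0.7, [0, -0.03, 0], [0, 0, 0]], [0.7, [0, -0.065, 0], [0, 0, 0]], [0.7, [0, -0.1, 0], [0, 0, 0]], [0.7, [0, -0.135, 0], [0, 0, 0]], [0.7, [0, -0.17, 0], [0, 0, 0]], [0.7, [0, -0.2, 0], [0, 0, 0]], [0.7, [0, -0.2, 0], [0, 0, 0]], [0.7, [0, -0.2, 0], [0, 0, 0]]]'

```text
time: 22.02
tool_pos: [0.4545, -0.1851, 0.1764]
tool_rot: [3.14, 0.001, 1.569]
contact_force: [0.3, -1.0, 0.0]
opening: 0.0778
```

Run:
```python
from cell import status, eyes
from h import *
d=eyes.read_camera("top");cv2.imwrite("pics/top5.png",cv2.resize(d["img"][:,:,::-1],(800,600)))
e=eyes.read_camera("side");cv2.imwrite("pics/side5.png",cv2.resize(e["img"][:,:,::-1],(800,600)))
for n,u,v,h in[("cream",394,234,.071),("red",342,236,.058),("blue",447,232,.084),("green",500,228,.097)]:
    print(n,*[np.round(x,4) for x in top(d,int(u*.64),int(v*.64),h,22)])
print(status.observe()["tool_pos"],status.observe()["contact_force"])
```

```text
cream [ 0.6464 -0.0061] [ 0.6461 -0.0064] 0.0244 0.0699 275
red [0.6426 0.0838] [0.6426 0.0835] 0.0242 0.0568 273
blue [ 0.6489 -0.0925] [ 0.6487 -0.0923] 0.0241 0.0831 278
green [ 0.6548 -0.183 ] [ 0.6548 -0.1828] 0.0246 0.0958 291
[ 0.45629439 -0.18535262  0.17625867] [ 0.50997439  0.70511816 -0.20930242]
```

View pics/top5.png

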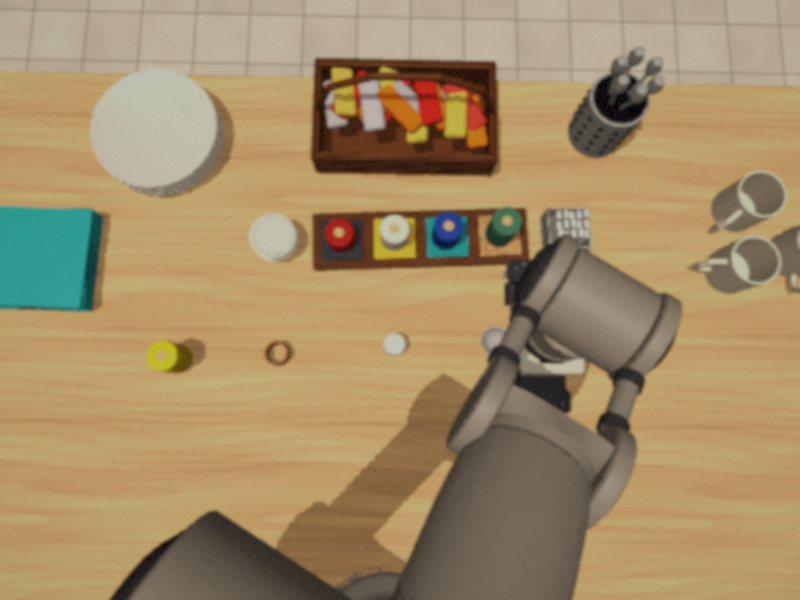

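View pics/side5.png

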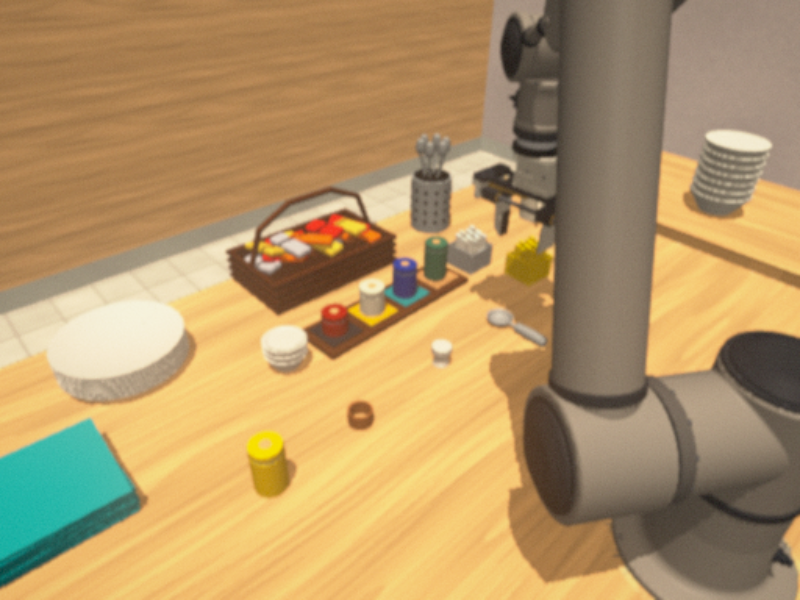

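The side picture shows all four upright on their coasters: red (335,320), cream (372,297), blue (405,277), green (436,258) by the caddy at (470,250). The gripper is well clear.

```bash
python3 -c "
from cell import job
print(job.hand_in())"
```

```text
the job is handed in; nothing more can be done
None
```

All four canisters stand upright on the coasters in height order, and the job is handed in at about 22 s of the 99 s allowed. From the steel caddy to the white dishes they run green (cork), blue (teal), cream (yellow), red (slate).

The last top-camera check put each canister within about 3 mm of its coaster's centre. Blue was furthest off, about 3 mm along the row. The side picture showed all four upright, with the gripper well clear. The yellow look-alike canister and caddy were not touched. The contact force shown after each move stayed near 3 N or below. No check failed.

The colour-region fits for the yellow and teal coasters were poor, so I interpolated those two centres between the slate and cork ones. The slate-to-cork distance came out at 270.1 mm against the expected 270 mm.

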